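# Find the balance point of a cast lever

## Robot

A 6-joint arm with a two-finger parallel gripper is mounted at the origin on the work surface. World frame = base frame: x ahead of the robot, y to its left, z up, the work surface at z = 0. Lengths are in m, angles in degrees, forces in N, time in s.
With the tool pointing down it reaches from about 0.25 to 0.725 m from the base axis. Payload 9.7 kg.
Tool frame: the origin (TCP) lies at the very end of the fingers, on their centre line; the grasp point (between the pads) lies 19 mm behind it; y points along the fingers, x is the direction in which the jaws open and shut, and the axes are right-handed (so a half turn about y gives the same grasp; the last joint's range is limited). The gripper opens to 85 mm and grips with 20 to 120 N. Pads are 22 mm wide; open, the fingers measure 114 mm over their backs; the gripper's body (76 mm by 85 mm) begins 54 mm behind the grasp point. The pads swing forward as they close: fully open they stand 13 mm farther back than shut.
Start: joints at [71.448, 4.979, 10.078, 95.1, 0, 90], TCP at [0.175, 0.521, 0.231] pointing down, gripper open.
Joint ranges: [-179.16, 179.16], [-48.56, 103.87], [-65.8, 70.77], [-126.05, 130.52], [-82.76, 87.17], [-180, 180]. Speed limits (degrees/s): [127.2, 127.2, 147.25, 180, 180, 180].

## Interface

Orientations are given as [roll, pitch, yaw] about the fixed x, y, z axes, in that order (R = Rz(yaw) Ry(pitch) Rx(roll)).
In Python, from workcell import bot gives the robot as it stands.
- The arm moves only by the shell command python3 -m jog 'ROWS' [FORCE]. ROWS is JSON, a list of rows, each a list of 7 numbers: the closure, from 0 (fully open) to 1 (shut), then the shift along the world's x, y, z in units of 25 mm (1.0 is 25 mm), then the turn, a rotation vector about the world's x, y, z in units of 5 degrees (1.0 is 5 degrees). A call has 1 to 5 rows; each row is the pose to reach, as a shift and turn from the pose commanded when the call began; what a row does not reach only later rows make up. A row lasts 1/10 s, in which the tool goes at most 50 mm and 8.59 degrees, less where a joint would pass 70% of its speed; a pose out of reach is approached as far as the arm can. A call with a gripper value outside its range is refused whole. The fingers move at their own pace and stop on an object; FORCE is the grip in N (left out, the last holds). Time passes only in rows, so rows that repeat a pose let the fingers close. It gives the time, the measured TCP pose, the force and the opening at its end, in the units of the state.
- bot.get_obs(): the state, without advancing time (a new reading comes with each control period).
- bot.camera(name): name is "side" or "top" or "wrist"; returns (picture, depth): 384x512x3 uint8, red, green, blue; 384x512 float32, m along the optical axis (not along the pixel's ray), 0 where there is no reading.
- bot.camera_model(name): a dict with "fx", "fy", "cx", "cy" (pixels), "rvec" (rotation vector, rad) and "tvec" (3), from world to camera coordinates, as OpenCV has them; the wrist camera has in their place "tool_from_camera" (4x4, takes a point from camera to tool coordinates, whose origin is the TCP and whose axes are the tool frame's). Camera axes: x right, y down, z forward; pixel columns grow to the right and rows downward; lengths in m; the calibration is good to about 2 mm. A picture is of the moment at which its call begins: read the wrist's pose just before it. camera_model takes no time and is no camera call.
- bot.job_done(): hands the job in, once; it reports no verdict.
Trained networks look in the newest picture that a camera, given by its name, has taken for a name from the list of things; names that differ only in an ending like _2 or _b are one class to them, and where a whole thing is asked for, a point or a joint stands for the part that bears it (a point fixed in the world has none). Each returns a list of dicts, best first, with "conf" (0 to 1); they miss things now and then, are a little off and sometimes report something else, mostly with a low value. They report only what shows in the picture. A call takes as long as a camera call. They do not tell look-alikes from the thing itself.
- bot.regions_of(camera, label): "pixels" (384x512 bool, what is visible of it) and "point" ([row, column] in pixels, amid what is visible of it).
The state is a dict: "time": time; "q": joint angles; "qd": joint speeds; "joint_efforts": joint torques, N m; "ee_pos": TCP position; "tcp_rot": TCP orientation; "wrist_force": force on the tool from outside, world axes, zero at the start; "torque": the same for the moment, N m; "opening": finger opening in m.
Only numpy, scipy, OpenCV 4.12 (cv2) and the standard library are available. Lean on these libraries where they do the work, as an engineer would, in place of code of your own. Each camera call takes 0.05 s, during which the arm holds its last target. There are 200 camera calls.

## Task

Find the balance point of the cast lever so that its lifting hole can be marked: take it out of its tray, lay it squarely across the ridge of the balancing block on the granite plate with the red boss end brought down softly to rest on the plate, and let go of it there. Then work the lever along over the ridge towards its plain end until the boss just lifts and the lever stays level on the ridge by itself, with nothing else touching it. Handle it gently: do not press or drop it on the ridge or the plate, never let it tip over onto its plain end, and leave the block and everything else where it stands.

Things in the scene. Friction and masses are not known exactly. Their poses are not given: they have to be found in the camera images.
- lever_mid (a point): Lever: flat cast aluminium bar, 283 mm long, red round boss at one end, small eye at the plain end. Point on the shank's centre line, half-way up. x runs along the lever to the boss, z is up out of its top face. Shank straight, 22 mm wide, 12 mm thick; flat underside 6 mm below this point, flush under boss and eye. Boss centre 110 mm along +x, eye centre 140 mm along -x.
- lever_boss (a point): Centre of the boss, half-way up: upright cylinder 40 mm in diameter, 18 mm high, with a brass bush. Same axes as lever_mid. Each casting's boss is cored differently, so the lever weighs 0.30 to 0.46 kg and its balance point (centre of mass) is not known: it lies 10 to 45 mm from lever_mid towards the boss.
- lever_eye (a point): Centre of the eye at the plain end: 26 mm in diameter, 14 mm high; the point is 6 mm above the underside. Same axes as lever_mid. When the boss lifts, the lever rocks on the ridge for ten seconds or so, unless a fingertip held just over the boss (or another light touch) steadies it.
- ridge (a point): Balancing block: loose steel block (1.4 kg) on the plate, base 130 x 84 x 8 mm under a prism 110 mm long. Point: middle of the prism's flat top, 20 mm above the plate. The flat runs along x and is 10 mm wide across (y); flanks slope to 32 mm width at the base. A lever laid squarely across lies along y, and stays level only while its centre of mass is over the flat.
- plate: Dark granite surface plate, fixed, 300 mm along its x axis, 360 mm along its y axis, 50 mm thick; the origin is the centre of its underside, on the table.
- tray: Plywood tray, fixed, 310 x 80 mm, left or right of the plate; origin: centre of its underside. The lever lies along its x axis (within 4 degrees), boss to +x, on two battens: its underside is 22 mm clear of the tray board, 32 mm above the table. The battens, 12 mm wide, cross under the lever 64 to 80 mm from lever_mid on the boss side and 110 to 126 mm on the eye side.
- vblock: Bystander: dark steel V-block on the plate, 45 x 40 x 40 mm, origin in its underside.
- gauge: Bystander: small stack of gauge blocks on the plate, 30 x 35 x 34 mm, origin in its underside.
- file1: Bystander: file with green handle, 250 mm long, on the blue felt board at the other side of the plate.
- file2: Bystander: narrower file with green handle, 250 mm long, on the same felt board.
- brush: Bystander: paint brush with wooden handle, 210 mm long, on the table beyond the plate.
- square: Bystander: small try square, 100 mm, on the table beyond the plate.
There are look-alikes about, which are no part of the job. What is shaped like the part that bears ridge but orange is not meant.

How it is judged:
By the outcome, as a careful person would: the job done as asked, in the order asked, and still so for the second after the job is handed in, with the robot touching nothing.
It also fails if it takes over 72 s, if anything falls off the work surface, if the arm or the gripper's body presses on something with over 40 N, if the wrist force passes 120 N, or if a joint passes its speed limit or range.

## Working session

There is one attempt and no reset: what is moved stays moved. The work goes in short steps, Python scripts to look and compute and a shell command to move; the robot and the scene stay as the last step left them, time stands still between calls to the robot, and variables do not carry over. Pictures are saved under pics/ and viewed, about 8 in all and at most 12, crops included, and the job is handed in when it is done.

```bash
ls; mkdir -p pics
cat > h.py <<'E'
import numpy as np, cv2
from scipy.spatial.transform import Rotation as R
from workcell import bot
def cam(name):
    o=bot.get_obs(); p,d=bot.camera(name); m=bot.camera_model(name)
    if name=="wrist":
        T=np.eye(4); T[:3,:3]=R.from_euler('xyz',o['tcp_rot'],degrees=True).as_matrix(); T[:3,3]=o['ee_pos']
        T=T@np.array(m['tool_from_camera'])
    else:
        E=np.eye(4); E[:3,:3]=cv2.Rodrigues(np.array(m['rvec'],float))[0]; E[:3,3]=np.ravel(m['tvec']); T=np.linalg.inv(E)
    v,u=np.mgrid[0:384,0:512]
    P=np.stack([(u-m['cx'])/m['fx']*d,(v-m['cy'])/m['fy']*d,d],-1)
    W=P@T[:3,:3].T+T[:3,3]; W[d<=0]=np.nan
    return p,d,W
def save(p,f,s=1.5):
    cv2.imwrite('pics/'+f,cv2.resize(p[:,:,::-1],None,fx=s,fy=s,interpolation=cv2.INTER_CUBIC))
E
python3 - <<'E'
from h import *
print(bot.get_obs())
for c in ("top","side"):
    p,d,W=cam(c); save(p,c+"0.png")
    for l in ("lever_mid","lever_boss","lever_eye","ridge","plate","tray","vblock","gauge"):
        for r in bot.regions_of(c,l)[:3]:
            m=r['pixels']; w=W[m]; a,b=map(int,r['point'])
            print(c,l,round(r['conf'],2),(a,b),m.sum(),np.round(W[a,b],3),np.round(np.nanmedian(w,0),3),np.round(np.nanmin(w,0),3),np.round(np.nanmax(w,0),3))
E
```

```text
pics
{'time': 0.0, 'q': array([7.14495511e+01, 5.01064105e+00, 1.00359911e+01, 9.51009275e+01,
       4.35476699e-04, 8.99993641e+01]), 'qd': array([ 0.11317918, -0.03692781, -0.03347746,  0.0209168 , -0.05172024,
       -0.07008724]), 'joint_efforts': array([-1.51945351e-03, -5.20384133e+01,  4.64807546e+01,  1.59055309e-02,
       -1.94630315e-04, -1.26029857e-05]), 'ee_pos': array([0.17490123, 0.52120592, 0.23060125]), 'tcp_rot': array([-8.99995637e+01,  7.55774040e-02,  7.14501870e+01]), 'wrist_force': array([-0.55592586, -0.01935581, -0.2758305 ]), 'torque': array([ 0.01051149,  0.01861266, -0.03904237]), 'opening': 0.08535326854968756}
top lever_mid 0.9 (180, 340) 914 [ 0.557 -0.299  0.041] [ 0.557 -0.295  0.045] [ 0.412 -0.317  0.007] [ 0.691 -0.274  0.054]
top lever_boss 0.87 (183, 341) 841 [ 0.548 -0.301  0.046] [ 0.551 -0.295  0.045] [ 0.409 -0.312  0.024] [ 0.691 -0.274  0.054]
top lever_eye 0.68 (178, 335) 913 [ 0.563 -0.286  0.04 ] [ 0.559 -0.295  0.045] [ 0.409 -0.324  0.006] [ 0.697 -0.274  0.054]
top ridge 0.82 (218, 392) 1354 [ 0.448 -0.448  0.02 ] [ 0.442 -0.456  0.
[... 1546 characters left out ...]
1144 [ 0.529 -0.022  0.056] [ 0.54  -0.021  0.058] [ 0.473 -0.068  0.046] [0.614 0.044 0.071]
side ridge 0.56 (354, 309) 2759 [ 0.434 -0.465  0.019] [ 0.44  -0.461  0.008] [ 0.383 -0.53  -0.002] [ 0.503 -0.384  0.025]
side plate 0.78 (190, 250) 10321 [ 0.529 -0.055  0.049] [ 0.533 -0.066  0.049] [ 0.406 -0.186 -0.004] [0.716 0.185 0.059]
side tray 0.86 (276, 301) 3264 [ 0.518 -0.312  0.01 ] [ 0.522 -0.317  0.01 ] [ 0.386 -0.344 -0.004] [ 0.714 -0.247  0.045]
side vblock 0.85 (177, 307) 435 [ 0.659 -0.118  0.086] [ 0.667 -0.103  0.076] [ 0.647 -0.121 -0.002] [ 0.748 -0.028  0.092]
side gauge 0.76 (131, 265) 230 [0.665 0.104 0.08 ] [0.669 0.109 0.073] [ 0.652  0.096 -0.   ] [0.742 0.185 0.086]
```

View pics/top0.png

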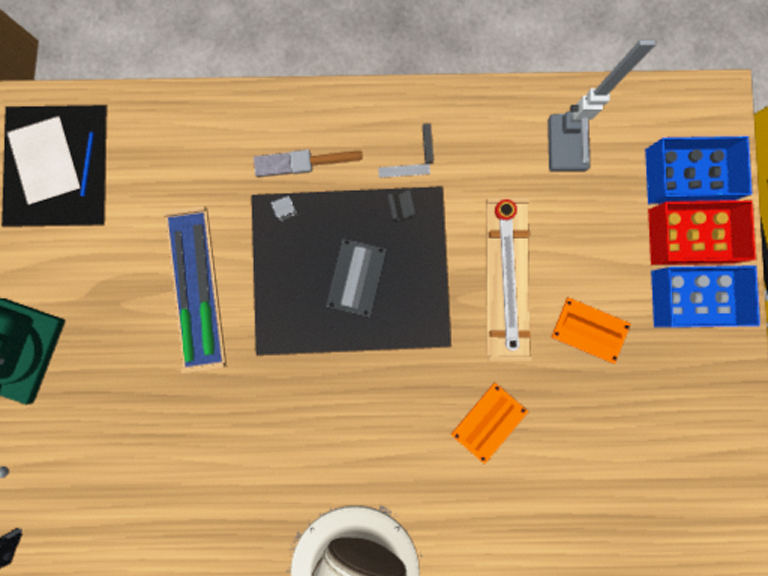

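View pics/side0.png

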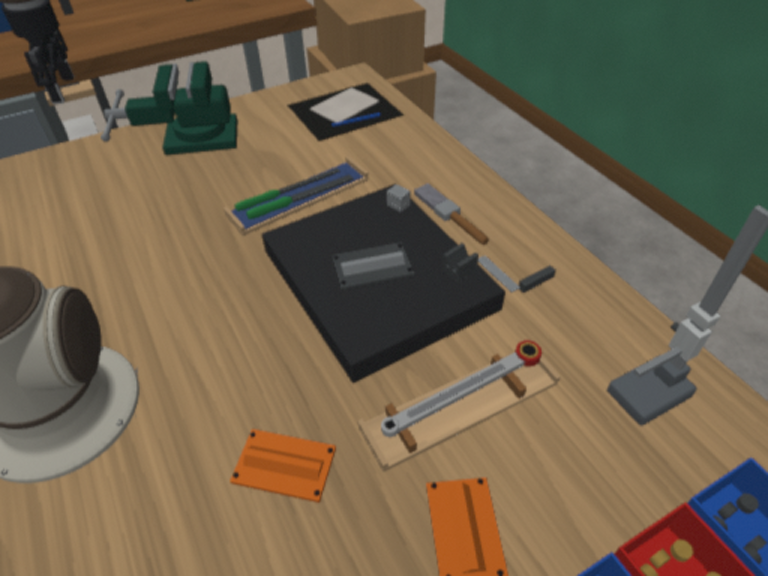

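The true ridge is the steel one on the plate, at top px (185,236). The two orange look-alikes are at (218,392) and (283,323). I'll confirm that with the wrist camera from closer up, starting over the block.

```bash
python3 -m jog '[[0,1.5,-2,0,0,0,1],[0,2.4,-3.4,0,0,0,2],[0,3.6,-5.1,0,0,0,3.3],[0,4.8,-6.8,0,0,0,3.3],[0,5.7,-8.1,0,0,0,3.3]]' 60
python3 -m jog '[[0,1.1,-1.6,0,0,0,0],[0,2.2,-3.2,0,0,0,0],[0,3.4,-4.9,0,0,0,0],[0,4.5,-6.5,0,0,0,0],[0,5.6,-8.1,0,0,0,0]]'
python3 -m jog '[[0,0.9,-1.3,0,0,0,0],[0,1.8,-2.5,0,0,0,0],[0,1.8,-4,0,0,0,0],[0,1.8,-4,0,0,0,0]]'
python3 - <<'E'
from h import *
o=bot.get_obs(); print(o['q'].round(1))
p,d,W=cam("wrist"); save(p,"w1.png"); np.savez('w1',p=p,W=W)
for r in bot.regions_of("wrist","ridge")[:3]:
    m=r['pixels']; w=W[m]; w=w[~np.isnan(w[:,0])]
    print(r['conf'],r['point'],m.sum(),np.median(w,0))
    top=w[(w[:,2]>0.066)&(w[:,2]<0.08)]
    (c,s,a)=cv2.minAreaRect(top[:,:2].astype(np.float32)*1000); print('top',len(top),c,s,a,np.median(top[:,2]))
    (c,s,a)=cv2.minAreaRect(w[:,:2].astype(np.float32)*1000); print('all',c,s,a)
E
```

```text
time: 1.4
ee_pos: [0.3182, 0.3172, 0.2315]
tcp_rot: [-90.0, -0.0, 88.0]
wrist_force: [0.6, 0.4, -0.9]
opening: 0.0853
time: 1.9
ee_pos: [0.4583, 0.1144, 0.2316]
tcp_rot: [-90.0, -0.0, 87.9]
wrist_force: [0.0, 0.6, -0.5]
opening: 0.0856
time: 2.3
ee_pos: [0.5027, 0.013, 0.231]
tcp_rot: [-90.0, 0.0, 87.7]
wrist_force: [-1.1, -0.1, -0.5]
opening: 0.0853
[ 1.5 -1.4  3.5 94.9 -0.   3.8]
```

View pics/w1.png

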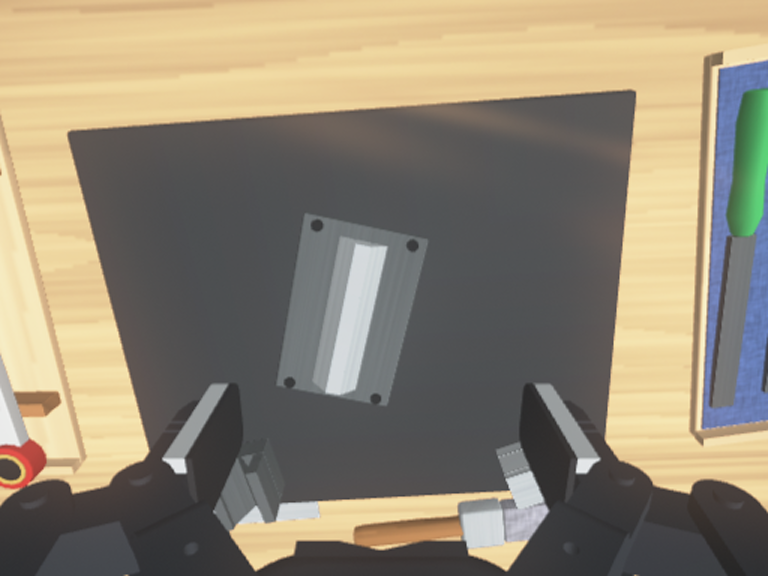

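The wrist view shows the grey steel block with its ridge at about (350,310) of the view. It's not orange and it stands on the granite plate, so it's the one meant. The V-block is at (250,480) and the gauge at (515,465). I'll measure the block from this depth image, then go over the tray.

```bash
python3 - <<'E'
from h import *
z=np.load('w1.npz'); W=z['W']
sub=W[130:275,175:295].reshape(-1,3); sub=sub[~np.isnan(sub[:,0])]
print('plate z',np.median(W[100:120,150:350,2]))
def rect(w):
    c,s,a=cv2.minAreaRect(w[:,:2].astype(np.float32)*1000); print(np.round(c,1),np.round(s,1),round(a,2),len(w))
top=sub[sub[:,2]>0.0675]; print(np.median(top[:,2])); rect(top)
al=sub[sub[:,2]>0.0545]; rect(al)
for w in(top,al):
    c=w[:,:2].mean(0); u,s,vt=np.linalg.svd(w[:,:2]-c,full_matrices=False); print(c,np.degrees(np.arctan2(vt[0,1],vt[0,0])))
E
python3 -m jog '[[0,0.4,-2,0,0,0,0],[0,0.8,-4,0,0,0,0],[0,1,-6,0,0,0,0],[0,1,-8,0,0,0,0],[0,1.2,-10,0,0,0,0]]'
python3 -m jog '[[0,0,-1.2,0,0,0,0],[0,0,-2.3,0,0,0,0],[0,0,-2.3,0,0,0,0],[0,0,-2.3,0,0,0,0]]'
python3 - <<'E'
from h import *
p,d,W=cam("wrist"); save(p,"w2.png"); np.savez('w2',p=p,W=W)
for l in("lever_mid","lever_boss"):
  for r in bot.regions_of("wrist",l)[:2]:
    m=r['pixels']; w=W[m]; w=w[~np.isnan(w[:,0])]
    w=w[(w[:,2]>0.037)&(w[:,2]<0.06)]
    print(l,r['conf'],r['point'],m.sum(),np.median(w,0)); c,s,a=cv2.minAreaRect(w[:,:2].astype(np.float32)*1000); print(c,s,a)
E
```

```text
plate z nan
0.06988121340936473
[544.5 -11. ] [ 16.7 110.7] 75.54 1480
[544.  -11.1] [ 84.2 130.4] 75.66 9334
[ 0.54122235 -0.01027518] -14.358373458491103
[ 0.53869359 -0.01005301] -14.296682966083416
time: 2.9
ee_pos: [0.5324, -0.2317, 0.2317]
tcp_rot: [-90.0, 0.0, 88.1]
wrist_force: [1.1, 0.4, 1.1]
opening: 0.0856
time: 3.3
ee_pos: [0.5326, -0.2878, 0.2311]
tcp_rot: [-90.0, -0.0, 88.0]
wrist_force: [0.8, 0.3, -0.1]
opening: 0.0853
lever_mid 0.94 [163.4, 245.6] 5941 [ 0.52825285 -0.29521478  0.04456464]
(546.4501953125, -291.5203552246094) (38.97267150878906, 281.5007629394531) 89.43798065185547
lever_boss 0.58 [161.1, 245.2] 5847 [ 0.52835657 -0.29517123  0.04457398]
(546.70361328125, -291.738525390625) (38.541343688964844, 280.98974609375) 89.43798065185547
lever_boss 0.18 [323.8, 505.6] 197 [nan nan nan]
(0.0, 0.0) (0.0, 0.0) 0.0
  return _methods._mean(a, axis=axis, dtype=dtype,
  ret = um.true_divide(
```

View pics/w2.png

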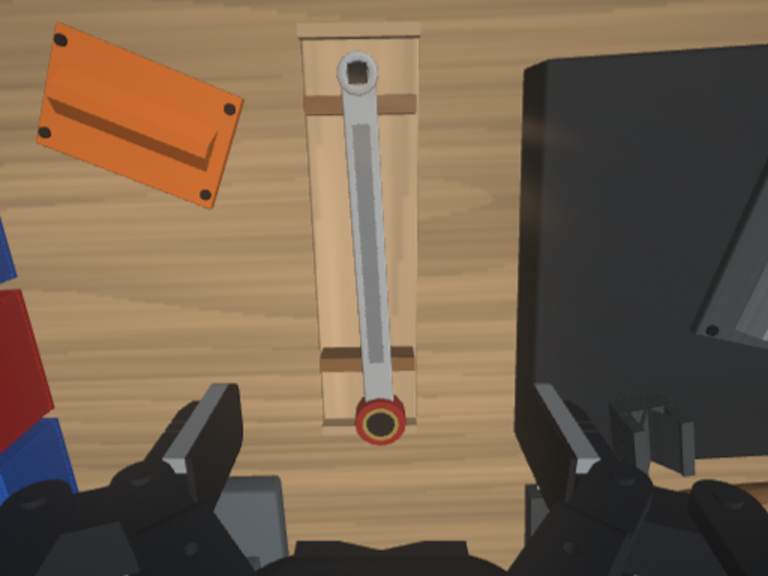

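The lever lies in the tray with the red boss at view (380,423) and the eye at (357,72). Battens cross at y≈105 and y≈360. Next I'll fit its centre line.

Run:
```python
from h import *
z=np.load('w2.npz'); W=z['W']; p=z['p'].astype(int)
w=W.reshape(-1,3); ok=(w[:,2]>0.038)&(w[:,2]<0.06)&(abs(w[:,1]+0.295)<0.035)&(w[:,0]>0.39)&(w[:,0]<.72)
w=w[ok]; xs=np.arange(.44,.64,.01)
c=[]
for x in xs:
    b=w[abs(w[:,0]-x)<.003]; c.append((x,(b[:,1].min()+b[:,1].max())/2,np.ptp(b[:,1]),np.median(b[:,2])))
c=np.array(c); k=np.polyfit(c[:,0],c[:,1],1); print(k,np.degrees(np.arctan(k[0])),c[::6].round(4))
e=w[w[:,0]<.425]; print('eye xmin',w[:,0].min()); bo=w[w[:,2]>.0475]; print('boss',cv2.minEnclosingCircle(bo[:,:2].astype(np.float32)*1000),np.median(bo[:,2])); print('xmax',w[:,0].max())
ex=w[:,0].min()
for mid in (ex+.153*np.cos(np.arctan(k[0])),): print('mid',mid,np.polyval(k,mid))
```

```text
[ 0.02057321 -0.30620078] 1.178591631961956 [[ 0.44   -0.2972  0.0221  0.0441]
 [ 0.5    -0.296   0.0215  0.0443]
 [ 0.56   -0.2949  0.0214  0.0442]
 [ 0.62   -0.2936  0.0218  0.0442]]
eye xmin 0.40559557539470825
boss ((546.7130126953125, -295.50738525390625), 140.5509033203125) 0.04983795928906182
xmax 0.6871818182561921
mid 0.5585632065228786 -0.29470934342255295
```

```bash
python3 -m jog '[[0,-0.3,-0.15,-1,0,0,0.3],[0,-0.58,-0.31,-2.5,0,0,0.64],[0,-0.58,-0.31,-4.3,0,0,0.64],[0,-0.58,-0.31,-6,0,0,0.64],[0,-0.58,-0.31,-7,0,0,0.64]]'
python3 -m jog '[[0,0,0,-0.7,0,0,0],[0,0,0,-1.2,0,0,0],[0,0,0,-1.36,0,0,0],[0,0,0,-1.36,0,0,0]]'
python3 -m jog '[[0.6,0,0,0,0,0,0],[0.6,0,0,0,0,0,0],[0.6,0,0,0,0,0,0],[0.6,0,0,0,0,0,0],[0.6,0,0,0,0,0,0]]' 40
python3 -c "
from h import *
o=bot.get_obs();print(o['wrist_force'],o['torque'],o['q'])"
```

```text
time: 3.95
ee_pos: [0.5167, -0.2944, 0.053]
tcp_rot: [-89.8, -0.1, 91.2]
wrist_force: [-0.5, 0.1, -0.3]
opening: 0.0854
time: 4.35
ee_pos: [0.518, -0.296, 0.0225]
tcp_rot: [-90.0, 0.0, 91.2]
wrist_force: [0.1, 0.2, 0.7]
opening: 0.0854
time: 4.85
ee_pos: [0.5178, -0.2965, 0.0225]
tcp_rot: [-90.0, 0.0, 91.1]
wrist_force: [-0.0, -0.9, 0.1]
opening: 0.0344
[-0.00420019 -0.94650202  0.09890869] [ 0.02847372  0.00802076 -0.02130788] [-2.97961191e+01  1.23991896e+01 -4.75334521e+00  7.28305259e+01
  1.73848613e-04 -3.09372658e+01]
```

```bash
python3 -m jog '[[1,0,0,0,0,0,0],[1,0,0,0,0,0,0],[1,0,0,0,0,0,0],[1,0,0,0,0,0,0]]' 30
python3 -m jog '[[1,0,0,0,0,0,0],[1,0,0,0,0,0,0],[1,0,0,0,0,0,0]]' 100
python3 -m jog '[[1,0,0,0.1,0,0,0],[1,0,0,0.3,0,0,0],[1,0,0,0.8,0,0,0],[1,0,0,1.6,0,0,0],[1,0,0,2.6,0,0,0]]'
python3 -m jog '[[1,0,0,0.8,0,0,0],[1,0,0,1.4,0,0,0],[1,0,0,1.4,0,0,0],[1,0,0,1.4,0,0,0],[1,0,0,1.4,0,0,0]]'
python3 - <<'E'
from h import *
F=[];T=[]
for i in range(12):
    o=bot.get_obs(); F.append(o['wrist_force']);T.append(o['torque'])
    p,d,W=cam("side" if i%2 else "wrist")
    if i==0: save(p,"w3.png")
    if i==1: save(p,"s3.png")
F=np.array(F);T=np.array(T);print(F.mean(0),F.std(0),T.mean(0),T.std(0),o['tcp_rot'],o['opening'],o['ee_pos'],o['time'])
f=F.mean(0);t=T.mean(0)
print('arm along x (m):',-t[1]/f[2],' y:',t[0]/f[2])
E
```

```text
time: 5.25
ee_pos: [0.5178, -0.2964, 0.0224]
tcp_rot: [-90.0, 0.0, 91.1]
wrist_force: [-1.3, -0.0, 2.2]
opening: 0.0211
time: 5.55
ee_pos: [0.5179, -0.2965, 0.0227]
tcp_rot: [-90.0, 0.0, 91.1]
wrist_force: [-1.0, 1.2, 6.2]
opening: 0.0198
time: 6.05
ee_pos: [0.5171, -0.2961, 0.0876]
tcp_rot: [-89.9, -0.1, 91.1]
wrist_force: [-0.1, 0.1, -3.0]
opening: 0.02
time: 6.55
ee_pos: [0.5173, -0.2961, 0.1209]
tcp_rot: [-89.9, -0.1, 91.1]
wrist_force: [-0.3, 0.4, -3.8]
opening: 0.0201
[-0.00666     0.16778275 -3.65330478] [0.43527244 0.36226318 0.42138528] [-0.00991538  0.24861759  0.01139075] [0.02258866 0.02019236 0.0334151 ] [-9.00012817e+01  6.57617686e-04  9.11459654e+01] 0.020049188948161413 [ 0.51776016 -0.29639527  0.12226211] 7.1
arm along x (m): 0.06805279123101417  y: 0.0027140854659204825
```

```bash
python3 -c "
import cv2,numpy as np
a=cv2.imread('pics/w3.png');b=cv2.imread('pics/s3.png')
a=cv2.resize(a,(400,300));b=cv2.resize(b[150:500,250:700],(400,300));cv2.imwrite('pics/m3.png',np.hstack([a,b]))"
```

```text
(no output)
```

View pics/m3.png

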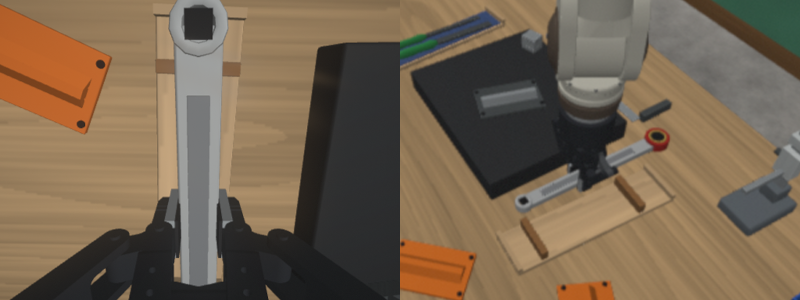

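The lever is held level. The scale reads 3.65 N, with the CoM about 68 mm from the grip, so it sits about +28 mm from lever_mid (±4). I'll carry it over the block, turning it about −105.5° so the boss points to −y.

```bash
python3 -m jog '[[1,0.05,0.3,0.3,0,0,-0.4],[1,0.1,0.9,0.7,0,0,-1.2],[1,0.2,1.6,1.1,0,0,-2.3],[1,0.3,2.4,1.4,0,0,-3.4],[1,0.4,3.2,1.6,0,0,-4.6]]'
python3 -m jog '[[1,0.08,0.68,0,0,0,-1.1],[1,0.16,1.36,0,0,0,-2.2],[1,0.24,2.04,0,0,0,-3.3],[1,0.32,2.72,0,0,0,-4.4],[1,0.4,3.4,0,0,0,-5.5]]'
python3 -m jog '[[1,0.08,0.68,0,0,0,-1.1],[1,0.16,1.36,0,0,0,-2.2],[1,0.24,2.04,0,0,0,-3.3],[1,0.32,2.72,0,0,0,-4.4],[1,0.4,3.4,0,0,0,-5.5]]'
python3 -m jog '[[1,0.08,0.68,0,0,0,-1.1],[1,0.16,1.36,0,0,0,-2.2],[1,0.26,2.3,0,0,0,-3.5],[1,0.33,3.0,0,0,0,-4.7],[1,0.37,3.39,0,0,0,-5.5]]'
python3 -m jog '[[1,0,0,0,0,0,0],[1,0,0,0,0,0,0],[1,0,0,0,0,0,0],[1,0,0,0,0,0,0]]'
python3 - <<'E'
from h import *
F=[];T=[]
for i in range(24):
    o=bot.get_obs(); F.append(o['wrist_force']);T.append(o['torque'])
    if i==0:
        p,d,W=cam("side"); save(p,"s4.png"); np.savez('s4',p=p,W=W)
    elif i==1:
        p,d,W=cam("wrist"); save(p,"w4.png"); np.savez('w4',p=p,W=W)
    else: bot.camera("top")
F=np.array(F);T=np.array(T);f=F.mean(0);t=T.mean(0);print(f,F.std(0),t,T.std(0),o['tcp_rot'],o['opening'],o['ee_pos'],o['time'])
# r x F, F=(0,0,f): t=(y f, -x f)
r=np.array([-t[1],t[0]])/f[2]; b=np.array([-.2487,-.9686]); print('arm along b',r@b,'with m=',-f[2]/9.81)
E
```

```text
time: 7.65
ee_pos: [0.528, -0.2158, 0.163]
tcp_rot: [-90.1, -0.0, 67.9]
wrist_force: [-0.4, -0.6, -3.4]
opening: 0.0204
time: 8.15
ee_pos: [0.5378, -0.1306, 0.1624]
tcp_rot: [-90.0, -0.0, 40.4]
wrist_force: [-0.0, -0.3, -3.3]
opening: 0.0199
time: 8.65
ee_pos: [0.5479, -0.0456, 0.1625]
tcp_rot: [-90.0, -0.0, 12.9]
wrist_force: [0.9, 0.8, -3.4]
opening: 0.0199
time: 9.15
ee_pos: [0.5572, 0.0398, 0.1624]
tcp_rot: [-89.9, -0.0, -14.5]
wrist_force: [-0.3, -0.1, -3.8]
opening: 0.0203
time: 9.55
ee_pos: [0.557, 0.0377, 0.1624]
tcp_rot: [-90.0, -0.0, -14.3]
wrist_force: [-0.6, -0.1, -2.9]
opening: 0.0201
[ 0.06875478 -0.04811571 -3.67232559] [0.46256757 0.45641692 0.53512248] [ 0.24174109 -0.06086391 -0.0086167 ] [0.02731798 0.03908919 0.02804518] [-8.99987328e+01  2.59088473e-03 -1.43500498e+01] 0.019958798657867337 [0.55700322 0.03837953 0.16226136] 10.7
arm along b 0.06788267182820941 with m= 0.3743451160784805
```

Run:
```python
from h import *
t=np.array([.55700,.03838]); b=np.array([-.2487,-.9686]); e=np.array([.9686,-.2487])
for f in('w4','s4'):
    w=np.load(f+'.npz')['W'].reshape(-1,3); w=w[~np.isnan(w[:,0])]; d=w[:,:2]-t; u=d@b; v=d@e
    k=(w[:,2]>.172)&(w[:,2]<.2)&(abs(v)<.022)&(u>-.16)&(u<.2); k&=(abs(u)>.03)
    u,v,z=u[k],v[k],w[k,2]; print(f,len(u),'u',u.min(),u.max())
    for a in np.arange(-.12,.18,.02):
        q=abs(u-a)<.004
        if q.sum()>5: print(round(a,3),q.sum(),'v',v[q].min().round(4),v[q].max().round(4),'z',np.percentile(z[q],[10,50,90]).round(4))
```

```text
w4 14662 u -0.10776334026146403 0.04698740636195215
-0.1 2038 v -0.0138 0.0114 z [0.1859 0.1872 0.1881]
-0.08 1476 v -0.0121 0.0099 z [0.1839 0.1848 0.1856]
-0.06 1233 v -0.012 0.0097 z [0.1839 0.1848 0.1856]
-0.04 1059 v -0.0122 0.0099 z [0.1836 0.1845 0.1853]
0.04 600 v -0.0119 0.0098 z [0.1828 0.1836 0.1843]
s4 541 u -0.09275082907808574 0.17216377182272077
-0.04 8 v 0.0009 0.0091 z [0.1826 0.1832 0.1849]
0.04 16 v -0.0109 0.0106 z [0.1816 0.1825 0.1836]
0.06 22 v -0.0109 0.0109 z [0.1811 0.1822 0.1837]
0.08 24 v -0.0108 0.0109 z [0.1806 0.1816 0.1824]
0.1 26 v -0.0106 0.011 z [0.1794 0.1818 0.183 ]
0.12 27 v -0.0108 0.0112 z [0.1805 0.1812 0.1825]
0.14 34 v -0.0162 0.0158 z [0.1853 0.1873 0.1884]
0.16 54 v -0.0186 0.0192 z [0.1761 0.186  0.1876]
```

The lever droops about 0.6° at the boss in the grip, so I'll tilt the tool 9.4° and come down to about 6 mm above contact.

```bash
python3 -m jog '[[1,0,0,-0.4,0.4,-0.1,0],[1,0,0,-0.9,0.9,-0.23,0],[1,0,0,-1.5,1.4,-0.36,0],[1,0,0,-2.1,1.82,-0.47,0],[1,0,0,-2.6,1.82,-0.47,0]]'
python3 -m jog '[[1,0,0,-0.4,0,0,0],[1,0,0,-0.7,0,0,0],[1,0,0,-0.84,0,0,0],[1,0,0,-0.84,0,0,0],[1,0,0,-0.84,0,0,0]]'
cat > look.py <<'E'
from h import *
import sys
# lever profile in ridge frame: s along b from ridge centre, v lateral, z over plate
C=np.array([.5443,-.0111]); b=np.array([-.2487,-.9686]); e=np.array([.9686,-.2487])
o=bot.get_obs(); print(o['time'],o['ee_pos'].round(4),o['tcp_rot'].round(2),o['wrist_force'].round(2),o['torque'].round(3))
tag=sys.argv[1]; names=sys.argv[2:]
for n in names:
    p,d,W=cam(n); save(p,f"{tag}_{n}.png"); np.savez(f"{tag}_{n}",p=p,W=W)
    rs=bot.regions_of(n,"lever_mid")[:1]
    if not rs: print(n,'none'); continue
    m=rs[0]['pixels']; m=cv2.erode(m.astype(np.uint8),np.ones((2,2)))>0
    w=W[m]; w=w[~np.isnan(w[:,0])]; dd=w[:,:2]-C; s=dd@b; v=dd@e; z=w[:,2]-.05
    print(n,'conf',round(rs[0]['conf'],2),'s',np.percentile(s,[0.5,99.5]).round(4))
    for a in np.arange(-.16,.16,.02):
        q=(abs(s-a)<.004)&(abs(v)<.03)
        if q.sum()>5: print('  s',round(a,2),'n',q.sum(),'vmid',((np.percentile(v[q],2)+np.percentile(v[q],98))/2).round(4),'ztop',np.percentile(z[q],[25,75]).round(4))
E
python3 look.py p5 side wrist
```

```text
time: 11.25
ee_pos: [0.5566, 0.0376, 0.0963]
tcp_rot: [-80.6, 0.0, -14.4]
wrist_force: [0.6, 0.7, -2.8]
opening: 0.02
time: 11.75
ee_pos: [0.5573, 0.0385, 0.0768]
tcp_rot: [-80.6, -0.1, -14.3]
wrist_force: [0.4, -0.6, -3.1]
opening: 0.0199
11.75 [0.5573 0.0385 0.0768] [-8.060e+01 -6.000e-02 -1.433e+01] [ 0.39 -0.57 -3.09] [-0.045 -0.016  0.059]
side conf 0.6 s [-0.0727  0.1211]
  s -0.06 n 12 vmid 0.004 ztop [0.0485 0.0501]
  s -0.04 n 14 vmid 0.0016 ztop [0.0439 0.0459]
  s -0.02 n 17 vmid 0.0002 ztop [0.042  0.0435]
  s -0.0 n 18 vmid 0.0003 ztop [0.0377 0.0387]
  s 0.02 n 20 vmid 0.0016 ztop [0.0339 0.0356]
  s 0.04 n 21 vmid 0.0008 ztop [0.0305 0.0322]
  s 0.06 n 19 vmid -0.0002 ztop [0.0266 0.0289]
  s 0.08 n 11 vmid 0.0003 ztop [0.0233 0.025 ]
  s 0.1 n 42 vmid 0.0016 ztop [0.0256 0.0273]
  s 0.12 n 44 vmid 0.0022 ztop [0.0151 0.0227]
wrist conf 0.81 s [-0.1535 -0.0053]
  s -0.16 n 7 vmid 0.0178 ztop [-0.0008  0.    ]
  s -0.14 n 1838 vmid -0.001 ztop [0.0657 0.0671]
  s -0.12 n 1346 vmid -0.0008 ztop [0.0603 0.0614]
  s -0.1 n 1182 vmid -0.001 ztop [0.0569 0.058 ]
  s -0.08 n 989 vmid -0.0006 ztop [0.0534 0.0545]
  s -0.06 n 828 vmid -0.0005 ztop [0.0499 0.0509]
  s -0.04 n 675 vmid -0.0007 ztop [0.0464 0.0473]
  s -0.02 n 638 vmid -0.0007 ztop [0.0428 0.0438]
  s -0.0 n 26 vmid -0.0015 ztop [0.0401 0.0407]
```

```bash
python3 -m jog '[[1,0,0,-0.06,0,0,0],[1,0,0,-0.12,0,0,0],[1,0,0,-0.16,0,0,0],[1,0,0,-0.16,0,0,0],[1,0,0,-0.16,0,0,0]]'
python3 -m jog '[[1,0,0,-0.02,0,0,0],[1,0,0,-0.02,0,0,0],[1,0,0,-0.04,0,0,0],[1,0,0,-0.04,0,0,0]]'
python3 - <<'E'
from h import *
F=[];T=[]
for i in range(8):
    o=bot.get_obs();F.append(o['wrist_force']);T.append(o['torque']);bot.camera('top')
print(o['ee_pos'],np.mean(F,0),np.mean(T,0))
E
python3 look.py p6 side
```

```text
time: 12.45
ee_pos: [0.557, 0.0383, 0.0722]
tcp_rot: [-80.6, -0.0, -14.4]
wrist_force: [0.2, 0.5, -4.1]
opening: 0.02
time: 12.85
ee_pos: [0.557, 0.0384, 0.0712]
tcp_rot: [-80.6, -0.0, -14.4]
wrist_force: [0.1, -0.5, -3.2]
opening: 0.0199
[0.55702343 0.03835382 0.07130252] [ 0.22936285 -0.13790097 -3.70335327] [-0.02650495 -0.02288122 -0.00260488]
13.25 [0.557  0.0384 0.0713] [-8.060e+01 -2.000e-02 -1.435e+01] [ 0.25  0.38 -3.83] [ 0.003 -0.005  0.006]
side conf 0.65 s [-0.0712  0.1206]
  s -0.06 n 10 vmid 0.0041 ztop [0.0437 0.0447]
  s -0.04 n 13 vmid 0.0016 ztop [0.0392 0.0408]
  s -0.02 n 16 vmid -0.0009 ztop [0.036  0.0375]
  s -0.0 n 23 vmid -0.0007 ztop [0.0321 0.0344]
  s 0.02 n 21 vmid -0.0002 ztop [0.0286 0.0303]
  s 0.04 n 20 vmid 0.0002 ztop [0.0252 0.0273]
  s 0.06 n 28 vmid 0.002 ztop [0.0216 0.0233]
  s 0.08 n 14 vmid 0.0062 ztop [0.0188 0.0217]
  s 0.1 n 47 vmid 0.0009 ztop [0.0194 0.0223]
  s 0.12 n 53 vmid -0.0001 ztop [0.007  0.0176]
```

```bash
cat > f.py <<'E'
from h import *
F=[];T=[]
for i in range(4):
    o=bot.get_obs();F.append(o['wrist_force']);T.append(o['torque']);bot.camera('top')
print('MEAN',o['time'],o['ee_pos'].round(4),np.mean(F,0).round(2),np.mean(T,0).round(3))
E
for i in 1; do
python3 -m jog '[[1,0,0,-0.02,0,0,0],[1,0,0,-0.02,0,0,0]]'|grep force; python3 f.py
python3 -m jog '[[1,0,0,-0.02,0,0,0],[1,0,0,-0.02,0,0,0]]'|grep force; python3 f.py
python3 -m jog '[[1,0,0,-0.02,0,0,0],[1,0,0,-0.02,0,0,0]]'|grep force; python3 f.py
done
```

```text
wrist_force: [0.1, 0.9, -3.7]
MEAN 13.7 [0.557  0.0383 0.0708] [ 0.06 -0.01 -4.  ] [-0.056  0.023  0.012]
wrist_force: [0.5, -0.3, -2.4]
MEAN 14.1 [0.5571 0.0384 0.0704] [ 0.3  -0.08 -2.9 ] [-0.007  0.003  0.002]
wrist_force: [-0.3, 0.2, -0.5]
MEAN 14.5 [0.5571 0.0384 0.07  ] [-0.19  0.88 -0.1 ] [0.112 0.107 0.004]
```

Contact was gradual and the weight has passed to the supports (−3.7 N to −0.1 N). I'll slacken the grip to 20 N so it settles, then open a little.

```bash
python3 -m jog '[[1,0,0,0,0,0,0],[1,0,0,0,0,0,0],[1,0,0,0,0,0,0]]' 20
python3 f.py
python3 -m jog '[[0.75,0,0,0,0,0,0],[0.72,0,0,0,0,0,0],[0.68,0,0,0,0,0,0],[0.6,0,0,0,0,0,0],[0.5,0,0,0,0,0,0]]'
python3 look.py p7 side wrist
python3 -c "
import cv2
a=cv2.imread('pics/p7_side.png')[200:420,280:580];cv2.imwrite('pics/m7.png',cv2.resize(a,None,fx=2.5,fy=2.5,interpolation=cv2.INTER_CUBIC))"
```

```text
time: 14.85
ee_pos: [0.5571, 0.0384, 0.0699]
tcp_rot: [-80.6, -0.0, -14.4]
wrist_force: [-0.5, 1.1, 1.0]
opening: 0.02
MEAN 15.0 [0.5571 0.0384 0.0699] [-0.36  1.22  0.85] [ 0.2   -0.022 -0.016]
time: 15.55
ee_pos: [0.557, 0.0383, 0.0698]
tcp_rot: [-80.6, -0.0, -14.4]
wrist_force: [-1.1, 0.4, 0.3]
opening: 0.0429
15.55 [0.557  0.0383 0.0698] [-8.061e+01 -2.000e-02 -1.436e+01] [-1.09  0.42  0.25] [-0.136  0.039  0.012]
side conf 0.9 s [-0.0781  0.1214]
  s -0.06 n 19 vmid 0.0057 ztop [0.0416 0.0433]
  s -0.04 n 25 vmid 0.0021 ztop [0.0376 0.0401]
  s -0.02 n 24 vmid -0.0005 ztop [0.0345 0.0363]
  s -0.0 n 19 vmid 0.0005 ztop [0.0318 0.033 ]
  s 0.02 n 18 vmid -0.0002 ztop [0.0279 0.0287]
  s 0.04 n 20 vmid -0.0001 ztop [0.0238 0.026 ]
  s 0.06 n 20 vmid 0.0001 ztop [0.0204 0.0223]
  s 0.08 n 13 vmid -0.0005 ztop [0.0181 0.0199]
  s 0.1 n 38 vmid 0.0011 ztop [0.0192 0.021 ]
  s 0.12 n 51 vmid -0.0 ztop [0.0084 0.017 ]
wrist none
```

View pics/m7.png

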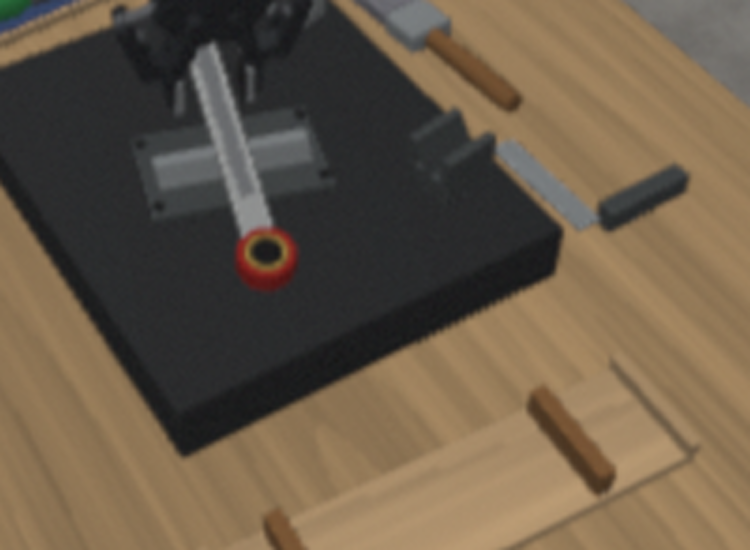

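The lever lies squarely across the ridge (lateral offset about 0 along its length) with the red boss on the plate at crop (267,260) and the fingers clear. Next I'll retract along the tool axis, straighten, close the gripper and go behind the boss.

```bash
python3 -m jog '[[0.5,-0.02,-0.08,0.5,0,0,0],[0.5,-0.06,-0.24,1.5,0,0,0],[0.5,-0.12,-0.48,3,0,0,0],[0.5,-0.19,-0.76,4.7,0,0,0],[0.5,-0.19,-0.76,4.7,0,0,0]]'
python3 look.py p8 side
python3 -m jog '[[0.7,-0.3,-1.2,0,-0.6,0.16,0],[1,-0.7,-2.8,0,-1.2,0.31,0],[1,-1.1,-4.4,0,-1.82,0.47,0],[1,-1.5,-5.9,0,-1.82,0.47,0],[1,-1.7,-6.65,0,-1.82,0.47,0]]'
python3 -m jog '[[1,0,0,-1,0,0,0],[1,0,0,-2.2,0,0,0],[1,0,0,-3.2,0,0,0],[1,0,0,-3.6,0,0,0],[1,0,0,-3.6,0,0,0]]'
python3 f.py
```

```text
time: 16.25
ee_pos: [0.5542, 0.0186, 0.1946]
tcp_rot: [-80.5, -0.5, -14.4]
wrist_force: [0.6, -0.2, 0.3]
opening: 0.0428
16.25 [0.5542 0.0186 0.1946] [-80.49  -0.55 -14.39] [ 0.62 -0.2   0.32] [-0.16   0.056  0.038]
side conf 0.62 s [-0.1427  0.1212]
  s -0.14 n 6 vmid 0.006 ztop [0.0546 0.0581]
  s -0.12 n 20 vmid 0.0041 ztop [0.0517 0.0535]
  s -0.1 n 18 vmid 0.0004 ztop [0.0489 0.0509]
  s -0.08 n 17 vmid 0.005 ztop [0.0452 0.0465]
  s -0.06 n 22 vmid -0.0 ztop [0.0412 0.0432]
  s -0.04 n 21 vmid 0.0006 ztop [0.038  0.0403]
  s -0.02 n 23 vmid -0.0005 ztop [0.0351 0.0368]
  s -0.0 n 16 vmid -0.0008 ztop [0.0313 0.0328]
  s 0.02 n 19 vmid 0.0005 ztop [0.0282 0.0298]
  s 0.04 n 22 vmid 0.001 ztop [0.0244 0.027 ]
  s 0.06 n 25 vmid 0.0001 ztop [0.0206 0.0225]
  s 0.08 n 11 vmid 0.0005 ztop [0.0175 0.0186]
  s 0.1 n 45 vmid -0.0 ztop [0.0194 0.0213]
  s 0.12 n 57 vmid 0.001 ztop [0.0071 0.0171]
time: 16.85
ee_pos: [0.5086, -0.1486, 0.1862]
tcp_rot: [-90.0, 0.1, -14.4]
wrist_force: [0.4, 1.1, 0.4]
opening: 0.0004
time: 17.35
ee_pos: [0.5086, -0.1465, 0.0955]
tcp_rot: [-90.0, 0.2, -14.3]
wrist_force: [0.2, -0.1, 0.7]
opening: -0.0002
MEAN 17.5 [ 0.5103 -0.1469  0.0985] [0.55 0.29 0.11] [-0.    -0.006  0.005]
```

```bash
python3 -m jog '[[1,0,0,-0.6,0,0,0],[1,0,0,-1.2,0,0,0],[1,0,0,-1.6,0,0,0],[1,0,0,-1.7,0,0,0],[1,0,0,-1.7,0,0,0]]'
python3 -m jog '[[1,0.03,0.12,0,0,0,0],[1,0.06,0.23,0,0,0,0],[1,0.08,0.31,0,0,0,0],[1,0.09,0.35,0,0,0,0],[1,0.1,0.39,0,0,0,0]]'
python3 -m jog '[[1,0.01,0.04,0,0,0,0],[1,0.02,0.08,0,0,0,0],[1,0.03,0.12,0,0,0,0],[1,0.04,0.16,0,0,0,0],[1,0.04,0.16,0,0,0,0]]'
python3 look.py p9 side wrist
```

```text
time: 18.05
ee_pos: [0.5093, -0.1468, 0.054]
tcp_rot: [-90.0, 0.1, -14.4]
wrist_force: [-0.5, -0.6, -0.3]
opening: 0.0001
time: 18.55
ee_pos: [0.5124, -0.1374, 0.0551]
tcp_rot: [-90.0, -0.0, -14.4]
wrist_force: [-1.0, -3.1, 1.6]
opening: 0.0001
time: 19.05
ee_pos: [0.5133, -0.133, 0.0548]
tcp_rot: [-90.0, -0.0, -14.3]
wrist_force: [-0.2, -3.4, 1.9]
opening: -0.0001
19.05 [ 0.5133 -0.133   0.0548] [-9.000e+01 -1.000e-02 -1.435e+01] [-0.23 -3.42  1.86] [-0.628  0.111 -0.012]
side none
wrist conf 0.68 s [0.0182 0.1114]
  s 0.02 n 1449 vmid -0.001 ztop [0.0289 0.0299]
  s 0.04 n 1432 vmid -0.0011 ztop [0.0252 0.0264]
  s 0.06 n 1130 vmid -0.0009 ztop [0.0213 0.0223]
  s 0.08 n 1601 vmid -0.001 ztop [0.0224 0.0242]
  s 0.1 n 1346 vmid -0.001 ztop [0.0196 0.0206]
```

```bash
python3 -m jog '[[1,0.01,0.04,0,0,0,0],[1,0.02,0.08,0,0,0,0],[1,0.03,0.12,0,0,0,0],[1,0.03,0.12,0,0,0,0],[1,0.02,0.08,0,0,0,0]]'
python3 -m jog '[[1,-0.03,-0.12,0,0,0,0],[1,-0.06,-0.24,0,0,0,0],[1,-0.06,-0.24,0,0,0,0],[1,-0.06,-0.24,0,0,0,0]]'
python3 look.py p10 side wrist
python3 - <<'E'
from h import *
z=np.load('p10_side.npz'); W=z['W']
for r in bot.regions_of("side","ridge")[:4]:
    print(r['conf'],r['point'],np.nanmin(W[r['pixels']],0).round(3),np.nanmax(W[r['pixels']],0).round(3))
p=z['p'][130:290,180:400]; cv2.imwrite('pics/m10.png',cv2.resize(p[:,:,::-1],None,fx=3.4,fy=3.4,interpolation=cv2.INTER_CUBIC))
E
```

```text
time: 19.75
ee_pos: [0.5138, -0.1306, 0.0546]
tcp_rot: [-89.9, 0.0, -14.3]
wrist_force: [0.2, 0.4, 0.1]
opening: -0.0006
time: 20.15
ee_pos: [0.5122, -0.1372, 0.0547]
tcp_rot: [-90.0, 0.0, -14.4]
wrist_force: [-0.2, 0.2, 0.7]
opening: -0.0
20.15 [ 0.5122 -0.1372  0.0547] [-8.999e+01  1.000e-02 -1.437e+01] [-0.25  0.21  0.72] [-0.05   0.021  0.008]
side conf 0.69 s [-0.1087 -0.0346]
  s -0.04 n 6 vmid -0.007 ztop [0.0396 0.0421]
wrist conf 0.84 s [0.0222 0.1087]
  s 0.02 n 510 vmid -0.0011 ztop [0.0284 0.0294]
  s 0.04 n 1525 vmid -0.001 ztop [0.025  0.0262]
  s 0.06 n 1184 vmid -0.0011 ztop [0.0211 0.0221]
  s 0.08 n 1637 vmid -0.001 ztop [0.0229 0.0243]
  s 0.1 n 1304 vmid -0.0011 ztop [0.0194 0.0204]
  s 0.12 n 6 vmid -0.0059 ztop [-0.0001  0.0004]
0.96 [350.5, 308.2] [ 0.383 -0.531 -0.003] [ 0.503 -0.384  0.022]
0.66 [308.2, 188.9] [ 0.194 -0.333 -0.003] [ 0.347 -0.189  0.022]
0.61 [177.0, 228.3] [ 0.455 -0.124  0.049] [0.544 0.044 0.171]
```

View pics/m10.png

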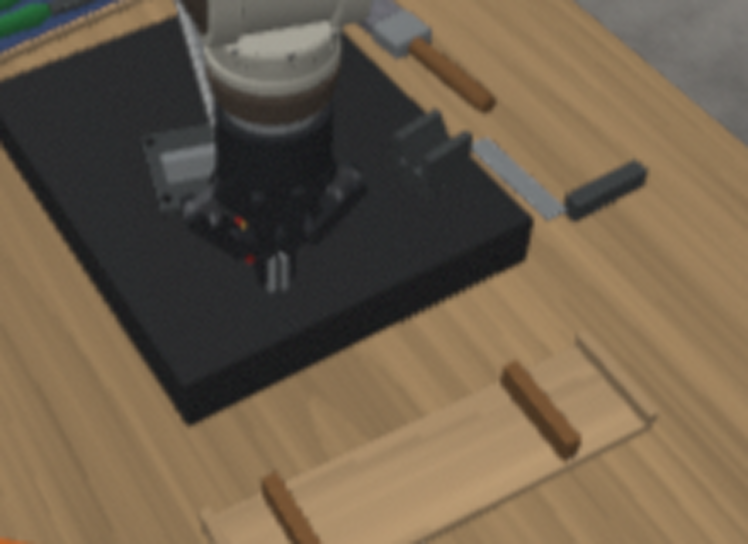

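The boss is still down: the wrist depth shows a slope of about 10.7°. It has moved about 9 mm so far. From here I'll go in 2 mm steps, backing off after each and checking the tilt with the wrist camera.

```bash
cat > lift.py <<'E'
from h import *
import sys
C=np.array([.5443,-.0111]); b=np.array([-.2487,-.9686]); e=np.array([.9686,-.2487])
p,d,W=cam("wrist"); o=bot.get_obs()
w=W.reshape(-1,3); w=w[~np.isnan(w[:,0])]; dd=w[:,:2]-C; s=dd@b; v=dd@e; z=w[:,2]-.05
k=(abs(v+.001)<.008)&(s>.02)&(s<.065)&(z>.014)&(z<.06)
a=np.polyfit(s[k],z[k],1); bo=(abs(v)<.025)&(s>.07)&(s<.14)&(z>.015)
print('t',round(o['time'],2),'tilt',np.degrees(np.arctan(a[0])).round(2),'z at .05',np.polyval(a,.05).round(4),'boss s max',np.percentile(s[bo],99.5).round(4),'TCP s',((o['ee_pos'][:2]-C)@b).round(4))
sys.exit(0 if a[0]<-.15 else 1)
E
python3 lift.py &&
python3 -m jog '[[1,0.05,0.2,0,0,0,0],[1,0.075,0.29,0,0,0,0],[1,0.09,0.34,0,0,0,0],[1,0.095,0.372,0,0,0,0],[1,0.095,0.372,0,0,0,0]]' | grep -E "pos|force" &&
python3 -m jog '[[1,-0.05,-0.19,0,0,0,0],[1,-0.095,-0.372,0,0,0,0],[1,-0.095,-0.372,0,0,0,0],[1,-0.095,-0.372,0,0,0,0],[1,-0.095,-0.372,0,0,0,0]]' | grep -E "force" &&
python3 lift.py &&
python3 -m jog '[[1,0.07,0.3,0,0,0,0],[1,0.095,0.372,0,0,0,0],[1,0.105,0.41,0,0,0,0],[1,0.114,0.446,0,0,0,0],[1,0.114,0.446,0,0,0,0]]' | grep -E "pos|force" &&
python3 -m jog '[[1,-0.05,-0.19,0,0,0,0],[1,-0.114,-0.446,0,0,0,0],[1,-0.114,-0.446,0,0,0,0],[1,-0.114,-0.446,0,0,0,0],[1,-0.114,-0.446,0,0,0,0]]' | grep -E "force" &&
python3 lift.py
```

```text
t 20.45 tilt -11.45 z at .05 0.0236 boss s max 0.1375 TCP s 0.13
ee_pos: [0.5146, -0.1278, 0.0548]
wrist_force: [-1.4, -2.0, 0.1]
wrist_force: [-0.0, -0.7, 0.4]
t 21.5 tilt -11.62 z at .05 0.0234 boss s max 0.1376 TCP s 0.13
ee_pos: [0.5151, -0.1259, 0.0548]
wrist_force: [0.4, -0.8, 0.2]
wrist_force: [-0.5, -0.3, -0.7]
t 22.55 tilt -11.84 z at .05 0.0232 boss s max 0.1375 TCP s 0.13
```

```bash
python3 -m jog '[[1,0.07,0.3,0,0,0,0],[1,0.105,0.41,0,0,0,0],[1,0.12,0.47,0,0,0,0],[1,0.129,0.506,0,0,0,0],[1,0.129,0.506,0,0,0,0]]' | grep -E "pos|force" &&
python3 -m jog '[[1,-0.05,-0.19,0,0,0,0],[1,-0.129,-0.506,0,0,0,0],[1,-0.129,-0.506,0,0,0,0],[1,-0.129,-0.506,0,0,0,0],[1,-0.129,-0.506,0,0,0,0]]' | grep -E "force" &&
python3 lift.py &&
python3 -m jog '[[1,0.07,0.3,0,0,0,0],[1,0.12,0.47,0,0,0,0],[1,0.135,0.53,0,0,0,0],[1,0.145,0.566,0,0,0,0],[1,0.145,0.566,0,0,0,0]]' | grep -E "pos|force" &&
python3 -m jog '[[1,-0.05,-0.19,0,0,0,0],[1,-0.145,-0.566,0,0,0,0],[1,-0.145,-0.566,0,0,0,0],[1,-0.145,-0.566,0,0,0,0],[1,-0.145,-0.566,0,0,0,0]]' | grep -E "force" &&
python3 lift.py
```

```text
ee_pos: [0.5155, -0.1244, 0.0548]
wrist_force: [0.3, -1.0, -0.6]
wrist_force: [-0.3, -0.6, -0.6]
t 23.6 tilt -5.01 z at .05 0.0286 boss s max 0.1376 TCP s 0.13
```

The boss is lifting. I'll hold still and watch it rock.

```bash
for i in 1 2 3; do python3 lift.py; python3 -m jog '[[1,0,0,0,0,0,0]]'>/dev/null; python3 lift.py; python3 -m jog '[[1,0,0,0,0,0,0]]'>/dev/null;  done
python3 -m jog '[[1,0,0,0,0,0,0],[1,0,0,0,0,0,0],[1,0,0,0,0,0,0],[1,0,0,0,0,0,0]]'>/dev/null; python3 lift.py;python3 lift.py;python3 lift.py;python3 lift.py;python3 lift.py
```

```text
t 23.65 tilt -3.12 z at .05 0.03 boss s max 0.1375 TCP s 0.13
t 23.8 tilt 2.61 z at .05 0.0344 boss s max 0.1374 TCP s 0.1299
t 23.95 tilt -1.68 z at .05 0.0311 boss s max 0.1375 TCP s 0.13
t 24.1 tilt -6.59 z at .05 0.0273 boss s max 0.1375 TCP s 0.13
t 24.25 tilt -9.29 z at .05 0.0252 boss s max 0.1375 TCP s 0.13
t 24.4 tilt -10.44 z at .05 0.0243 boss s max 0.1376 TCP s 0.1301
t 24.95 tilt -1.36 z at .05 0.0313 boss s max 0.1374 TCP s 0.1301
t 25.0 tilt 0.85 z at .05 0.033 boss s max 0.1375 TCP s 0.1301
t 25.05 tilt 2.22 z at .05 0.0341 boss s max 0.1376 TCP s 0.1301
t 25.1 tilt 2.26 z at .05 0.0341 boss s max 0.1375 TCP s 0.1301
t 25.15 tilt 0.74 z at .05 0.033 boss s max 0.1375 TCP s 0.13
```

```bash
for i in 1 2 3 4 5 6; do python3 -m jog '[[1,0,0,0,0,0,0],[1,0,0,0,0,0,0],[1,0,0,0,0,0,0],[1,0,0,0,0,0,0],[1,0,0,0,0,0,0]]'>/dev/null; python3 lift.py;  python3 -m jog '[[1,0,0,0,0,0,0],[1,0,0,0,0,0,0]]'>/dev/null; python3 lift.py; done
```

```text
t 25.7 tilt -9.16 z at .05 0.0253 boss s max 0.1375 TCP s 0.1301
t 25.95 tilt -5.77 z at .05 0.0279 boss s max 0.1375 TCP s 0.1301
t 26.5 tilt -6.2 z at .05 0.0276 boss s max 0.1376 TCP s 0.13
t 26.75 tilt -8.27 z at .05 0.026 boss s max 0.1375 TCP s 0.13
t 27.3 tilt 1.41 z at .05 0.0334 boss s max 0.1373 TCP s 0.1301
t 27.55 tilt -6.03 z at .05 0.0278 boss s max 0.1376 TCP s 0.1301
t 28.1 tilt -1.44 z at .05 0.0313 boss s max 0.1376 TCP s 0.13
t 28.35 tilt -1.9 z at .05 0.031 boss s max 0.1376 TCP s 0.1301
t 28.9 tilt -4.27 z at .05 0.0291 boss s max 0.1375 TCP s 0.1301
t 29.15 tilt 1.5 z at .05 0.0334 boss s max 0.1375 TCP s 0.1301
t 29.7 tilt -4.96 z at .05 0.0286 boss s max 0.1376 TCP s 0.13
t 29.95 tilt 1.5 z at .05 0.0335 boss s max 0.1375 TCP s 0.1301
```

```bash
for i in 1 2 3 4 5 6 7 8; do python3 -m jog '[[1,0,0,0,0,0,0],[1,0,0,0,0,0,0],[1,0,0,0,0,0,0],[1,0,0,0,0,0,0],[1,0,0,0,0,0,0]]'>/dev/null; python3 lift.py; python3 -m jog '[[1,0,0,0,0,0,0],[1,0,0,0,0,0,0],[1,0,0,0,0,0,0]]'>/dev/null; python3 lift.py; done
```

```text
t 30.5 tilt -4.62 z at .05 0.0289 boss s max 0.1375 TCP s 0.1301
t 30.85 tilt -0.61 z at .05 0.0319 boss s max 0.1376 TCP s 0.1301
t 31.4 tilt -1.3 z at .05 0.0313 boss s max 0.1374 TCP s 0.13
t 31.75 tilt -3.79 z at .05 0.0295 boss s max 0.1376 TCP s 0.1301
t 32.3 tilt -0.47 z at .05 0.032 boss s max 0.1375 TCP s 0.13
t 32.65 tilt -3.65 z at .05 0.0297 boss s max 0.1375 TCP s 0.1301
t 33.2 tilt -3.62 z at .05 0.0296 boss s max 0.1375 TCP s 0.13
t 33.55 tilt 0.79 z at .05 0.0329 boss s max 0.1374 TCP s 0.1301
t 34.1 tilt 0.44 z at .05 0.0327 boss s max 0.1376 TCP s 0.13
t 34.45 tilt -2.96 z at .05 0.0301 boss s max 0.1375 TCP s 0.1301
t 35.0 tilt -2.7 z at .05 0.0304 boss s max 0.1375 TCP s 0.13
t 35.35 tilt -0.62 z at .05 0.0319 boss s max 0.1374 TCP s 0.1301
t 35.9 tilt -1.1 z at .05 0.0316 boss s max 0.1376 TCP s 0.1301
t 36.25 tilt 0.01 z at .05 0.0323 boss s max 0.1375 TCP s 0.1301
t 36.8 tilt 0.3 z at .05 0.0326 boss s max 0.1375 TCP s 0.1301
t 37.15 tilt -0.84 z at .05 0.0317 boss s max 0.1375 TCP s 0.1301
```

It's nearly settled level. I'll withdraw the hand backwards and up, clear of the lever, and check from the other cameras.

```bash
python3 -m jog '[[1,-0.1,-0.4,0,0,0,0],[1,-0.25,-1,0.4,0,0,0],[1,-0.4,-1.6,1.6,0,0,0],[1,-0.5,-2.4,3,0,0,0],[1,-0.5,-3.4,4.5,0,0,0]]' | grep -E "pos|force"
python3 -m jog '[[1,0,-1.6,1,0,0,0],[1,0,-3.2,2,0,0,0],[1,0,-4.8,2,0,0,0],[1,0,-6.4,2,0,0,0],[1,0,-7,2,0,0,0]]' | grep -E "pos|force"
for i in 1 2 3; do python3 -m jog '[[1,0,0,0,0,0,0],[1,0,0,0,0,0,0],[1,0,0,0,0,0,0],[1,0,0,0,0,0,0],[1,0,0,0,0,0,0]]' >/dev/null; python3 look.py q$i side | tail -17; done
python3 look.py q top
```

```text
ee_pos: [0.4987, -0.2235, 0.1691]
wrist_force: [0.5, 0.1, 0.5]
ee_pos: [0.4983, -0.4013, 0.2173]
wrist_force: [-0.6, 0.5, -0.7]
38.65 [ 0.5    -0.3963  0.2177] [-9.001e+01 -3.000e-02 -1.428e+01] [ 0.01 -0.15 -0.41] [ 0.027 -0.003 -0.046]
side conf 0.84 s [-0.1651  0.1052]
  s -0.16 n 10 vmid 0.0001 ztop [0.0347 0.0359]
  s -0.14 n 13 vmid 0.0004 ztop [0.0317 0.0343]
  s -0.12 n 13 vmid 0.0007 ztop [0.0319 0.0336]
  s -0.1 n 14 vmid 0.0012 ztop [0.0318 0.0339]
  s -0.08 n 14 vmid 0.0002 ztop [0.0317 0.0337]
  s -0.06 n 12 vmid -0.0001 ztop [0.0314 0.0324]
  s -0.04 n 18 vmid 0.002 ztop [0.0315 0.0332]
  s -0.02 n 15 vmid 0.0038 ztop [0.031  0.0324]
  s -0.0 n 17 vmid -0.0002 ztop [0.0295 0.0326]
  s 0.02 n 21 vmid -0.0001 ztop [0.0301 0.0315]
  s 0.04 n 20 vmid 0.0027 ztop [0.0296 0.0317]
  s 0.06 n 10 vmid -0.0003 ztop [0.0302 0.0319]
  s 0.08 n 29 vmid 0.0017 ztop [0.0347 0.0364]
  s 0.1 n 64 vmid -0.0006 ztop [0.0261 0.0351]
39.25 [ 0.4998 -0.3972  0.2172] [-90.     0.   -14.35] [ 0.78  0.91 -0.99] [-0.013 -0.004 -0.024]
side conf 0.57 s [-0.1675  0.1047]
  s -0.16 n 15 vmid 0.0001
[... 1548 characters left out ...]
0.67 s [-0.1711  0.1014]
  s -0.16 n 26 vmid -0.0005 ztop [0.0348 0.0374]
  s -0.14 n 23 vmid -0.0009 ztop [0.032  0.0348]
  s -0.12 n 17 vmid -0.0009 ztop [0.0327 0.0343]
  s -0.1 n 19 vmid -0.0005 ztop [0.0323 0.0339]
  s -0.08 n 20 vmid -0.0012 ztop [0.0321 0.0339]
  s -0.06 n 19 vmid -0.0013 ztop [0.0317 0.0339]
  s -0.04 n 18 vmid -0.0009 ztop [0.033  0.0346]
  s -0.02 n 19 vmid -0.0004 ztop [0.0313 0.0345]
  s -0.0 n 21 vmid -0.0009 ztop [0.0314 0.0339]
  s 0.02 n 22 vmid -0.001 ztop [0.0308 0.034 ]
  s 0.04 n 21 vmid -0.0003 ztop [0.0308 0.0325]
  s 0.06 n 18 vmid -0.0012 ztop [0.0308 0.0326]
  s 0.08 n 37 vmid -0.0002 ztop [0.0359 0.0383]
  s 0.1 n 21 vmid 0.0002 ztop [0.0366 0.0381]
```

It's still rocking by under a degree. I'll wait 5 s, then do a final check of tilt, block pose and picture.

```bash
for i in 1 2 3 4 5 6 7 8 9 10; do python3 -m jog '[[1,0,0,0,0,0,0],[1,0,0,0,0,0,0],[1,0,0,0,0,0,0],[1,0,0,0,0,0,0],[1,0,0,0,0,0,0]]' >/dev/null; done
python3 - <<'E'
from h import *
C=np.array([.5443,-.0111]); b=np.array([-.2487,-.9686]); e=np.array([.9686,-.2487])
for i in range(6):
    p,d,W=cam("side"); w=W.reshape(-1,3); w=w[~np.isnan(w[:,0])]; dd=w[:,:2]-C; s=dd@b; v=dd@e; z=w[:,2]-.05
    k=(abs(v)<.008)&(s>-.13)&(s<.065)&(z>.025)&(z<.04); a=np.polyfit(s[k],z[k],1); print(round(bot.get_obs()['time'],2),'tilt',np.degrees(a[0]).round(2),a[1].round(4))
bk=(s>-.048)&(s<.048)&(abs(v)<.075)&(z>.0045)&(z<.024)
print('block now',s[bk].min(),s[bk].max(),v[bk].min(),v[bk].max(),v[bk&(z<.012)].mean())
save(p,'end.png',1); q=p[100:260,150:370]
t,_,_=cam("top"); A=cv2.resize(q[:,:,::-1],(440,320),interpolation=cv2.INTER_CUBIC); B=cv2.resize(t[100:260,120:290][:,:,::-1],(340,320),interpolation=cv2.INTER_CUBIC)
cv2.imwrite('pics/end2.png',np.hstack([A,B]))
t0=cv2.imread('pics/top0.png');
E
```

```text
45.1 tilt -0.18 0.0315
45.15 tilt -0.28 0.0314
45.2 tilt -0.35 0.0315
45.25 tilt -0.26 0.0314
45.3 tilt -0.19 0.0313
45.35 tilt -0.25 0.0313
block now -0.04273222824133605 0.045354243052368945 -0.06361037685801356 0.06690363887831628 -0.001212642503808133
```

View pics/end2.png

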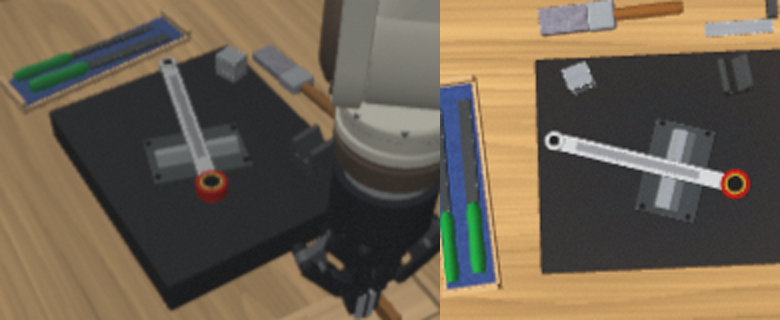

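In both views the lever lies level and square across the ridge, with the boss at (211,185) and (735,184) clear of the plate and the hand well away. The tilt is steady and the block is where it was, so I'm handing in.

```bash
python3 -c "
from workcell import bot
print(bot.job_done())"
```

```text
the job is handed in; nothing more can be done
None
```

The lever now stays level on the ridge by itself, with its boss off the plate and the robot touching nothing. I handed the job in at about 45 s of the 72 s allowed; no verdict was reported.

**What I did:**
1. I lifted the lever from its tray and weighed it in the grip: about 0.37 kg, with the balance point about 27–28 mm from `lever_mid` towards the boss.
2. I laid it across the steel ridge at about 10°, boss down on the plate. It took its weight gradually, and I let go there.
3. I nudged the boss end towards the plain end with closed fingertips, about 15 mm in all. I stopped at the step where the boss lifted.
4. It rocked for a little over ten seconds. I didn't steady it, and I withdrew the hand as it was dying down.

**Last checks:**
- **Level:** the tilt read −0.2 to −0.35° over the last readings, with no trend. That is about the camera's accuracy.
- **Square:** the lever is within about 1 mm of square across the ridge.
- **Block:** it stands where it was to within 1–3 mm, which is as fine as the camera can tell.
- **Other things:** those in view stand where they were; I checked this by eye only.

**Less certain:**
- **First swings:** on the first swings back the boss dipped close to the plate again, to about 10.4° against about 11.8° at rest. I can't rule out a light touch.
- **Plain end:** it never dipped more than about 2.6°, well short of tipping over.
- **Margin:** I estimate the balance point is only about 2 mm inside the boss-side edge of the flat.
- **Measurements:** the side and wrist cameras differed by about 1.5 mm in height. The "boss s max" figure in my lift check was wrong (it picked up the fingers), so I ignored it.

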